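# Slide a vial block into the sample cooler's free lane until it locks

### The job

Load the loose metal vial block into the free lane of the sample cooler: keeping it upright, set its nose into the mouth of the lane's guides and let go of it, then push it by its bar handle all the way in under the cover until the spring catch snaps up behind it. The handle end stays outside, and the bottles and the beaker round about must not be disturbed.

Things in the scene. Friction and masses are not known exactly. Their poses are not given: they have to be found in the camera images.
- vial_block: Loose aluminium vial block, about 0.75 kg with its two rows of capped vials (all one part). Origin: centre of its underside; +x to its nose, -x to its handle, z up. Block x -75..+75 mm, 44 mm wide, top z 42, caps to z 54. A flange 56 mm wide, 5 mm thick runs along its foot. Carry it across its 44 mm sides at mid length, above the flange; held by the handle alone it droops.
- block_handle (a point): Centre of the block's black bar handle, a round bar 12 mm thick and 54 mm long across the block (along y), at x -108, z 26 mm of the block, on two 9 mm posts at y +-17 mm; 27 mm gap between bar and block. Pinch it across its ends (54 mm) or push it.
- cooler: Light grey sample cooler, fixed, 236 mm wide. Origin: at bench height under the middle of the front edge of its clear cover; +x is the way in, z up. Open ledge in front (x -125..0 mm); cover x 0..125 mm over both lanes, underside z 71, top z 78 mm; cooling unit behind it, to x 230, z 110 mm. Lanes centred at y +55 and -55 mm: one free, one holding a locked block.
- lane: Guides of the free lane, fixed: axes, x = 0 and z = 0 as the cooler's, y = 0 on the lane's middle. Floor z 12 mm. Side rails with inward lips, x -25..118 mm, take the block's flange: 60 mm between rails, 49 between lips, lip underside 7.5 mm over the floor. Low flared walls (9.5 mm over the floor) widen the mouth to 74 mm at x -47. End stop at x 115 mm.
- lane_home (a point): Where the block's origin lies when the block is against the end stop, handle outside: x 40, y 0, z 12 mm of the lane. Locked, it has about 3 mm of play back from there.
- catch (a joint): Spring catch in the free lane's floor: a steel wedge 20 mm wide, x -62..-38 mm of the lane, rising 7 mm above the floor, its slope to the front, upright face to the cooler. Value: metres pressed down, 0 = up. The block's underside presses it down (7 mm, 5 N) while over it; it springs up behind the block's rear face (handle end) once the block is home.
- lane_used: The other lane, of the same shape and axes as the free lane, with an identical block locked in it; all fixed.
- buffer_bottle: Bystander: small capped bottle, 43 mm wide, 96 mm high, standing; origin at its foot.
- wash_bottle: Bystander: wash bottle with a spout, 66 mm wide, 186 mm high, standing; origin at its foot.
- beaker: Bystander: glass beaker, 60 mm wide, 74 mm high, standing; origin at its foot.

How it is judged:
By the outcome, as a careful person would: the job done as asked, in the order asked, and still so for the second after the job is handed in, with the robot touching nothing.
It also fails if it takes over 51 s, if anything falls off the work surface, if the arm or the gripper's body presses on something with over 40 N, if the wrist force passes 120 N, or if a joint passes its speed limit or range.

### The arm

A 6-joint arm with a two-finger parallel gripper is mounted at the origin on the work surface; the furniture and walls round the work are solid. World frame = base frame: x ahead of the robot, y to its left, z up, the work surface at z = 0. Lengths are in mm, angles in rad, forces in N, time in s.
With the tool pointing down it reaches from about 300 to 850 mm from the base axis. Payload 5.4 kg.
Tool frame: the origin (TCP) lies at the very end of the fingers, on their centre line; the grasp point (between the pads) lies 19 mm behind it; z points along the fingers, y is the direction in which the jaws open and shut (so a half turn about z gives the same grasp; the last joint's range is limited). The gripper opens to 85 mm and grips with 20 to 120 N. Pads are 22 mm wide; open, the fingers measure 114 mm over their backs; the gripper's body (76 mm by 85 mm) begins 54 mm behind the grasp point. The pads swing forward as they close: fully open they stand 13 mm farther back than shut.
Start: joints at [0.918, 0.158, 1.597, -0, 1.386, -0.21], TCP at [246.378, 519.523, 231.299] pointing down, gripper open.
Joint ranges: [-2.91, 2.91], [-0.94, 2.29], [0.18, 2.7], [-1.29, 4.43], [0.17, 2.64], [-3, 3]. Speed limits (rad/s): [2.57, 2.57, 3.14, 3.14, 3.14, 3.14].

### API

Orientations are given as a rotation vector (axis times angle).
In Python, from bench import robot gives the robot as it stands.
- The arm moves only by the shell command python3 -m crank 'ROWS'. ROWS is a JSON object of lists of equal length, an entry for each row: "translation": the shift along the tool's x, y, z in m, a list of three; "angular": the turn, a rotation vector about the tool's x, y, z in rad, a list of three; "hand": the opening, from -1 (shut) to 1 (fully open), so that 0 is half open. In form: {"translation": [[dx, dy, dz], ...], "angular": [[ax, ay, az], ...], "hand": [hand, ...]}. A call has 1 to 12 rows; each row shifts and turns the commanded pose from where the row before left it, along the tool's axes as they then stand; what a row does not reach is not made up. A row lasts 1/12 s, in which the tool goes at most 41.7 mm and 7.16 degrees, less where a joint would pass 70% of its speed; a pose out of reach is approached as far as the arm can. A call is refused whole if a number of a shift passes 0.0417 or a number of a turn 0.125, either way. A call with a gripper value outside its range is refused whole. The fingers move at their own pace and stop on an object; the grip force is fixed at half the most. Time passes only in rows, so rows that do not move let the fingers close. It gives the time, the measured TCP pose, the force and the opening at its end, in the units of the state.
- robot.read_state(): the state, without advancing time (a new reading comes with each control period).
- robot.grab_frame(name): name is "side" or "top"; returns the picture (480x640x3 uint8, red, green, blue); there is no depth.
- robot.camera_params(name): a dict with "vfov" (degrees; the focal length in pixels is half the picture's height over the tangent of half this angle, whatever the lens; pixels are square), "cx", "cy" (the principal point, pixels), "extrinsics" (4x4, takes a point from camera to world coordinates). Camera axes: x right, y up, looking along -z (the intrinsics and any distortion apply to the point x, -y, -z); pixel columns grow to the right and rows downward; lengths in mm; the calibration is good to about 2 mm. A picture is of the moment at which its call begins. camera_params takes no time and is no camera call.
- robot.sign_off(): hands the job in, once; it reports no verdict.
Trained networks look in the newest picture that a camera, given by its name, has taken for a name from the list of things; names that differ only in an ending like _2 or _b are one class to them, and where a whole thing is asked for, a point or a joint stands for the part that bears it (a point fixed in the world has none). Each returns a list of dicts, best first, with "confidence" (0 to 1); they miss things now and then, are a little off and sometimes report something else, mostly with a low value. They report only what shows in the picture. A call takes as long as a camera call.
- robot.spot_in(camera, query): "box" ([centre column, centre row, width, height] in pixels, round what is visible of it).
- robot.cut_out(camera, query): "pixels" (480x640 bool, what is visible of it) and "box" ([centre column, centre row, width, height] in pixels, round what is visible of it).
The state is a dict: "t": time; "joints": joint angles; "joint_vel": joint speeds; "joint_efforts": joint torques, N m; "position": TCP position; "eef_rot": TCP orientation; "contact_force": force on the tool from outside, world axes, zero at the start; "wrist_torque": the same for the moment, N m; "grip_width": opening from 0.0 (shut) to 1.0 (fully open).
Only numpy, scipy, OpenCV 4.12 (cv2) and the standard library are available. Lean on these libraries where they do the work, as an engineer would, in place of code of your own. Each camera call takes 0.05 s, during which the arm holds its last target. There are 200 camera calls.

## Working session

There is one attempt and no reset: what is moved stays moved. The work goes in short steps, Python scripts to look and compute and a shell command to move; the robot and the scene stay as the last step left them, time stands still between calls to the robot, and variables do not carry over. Pictures are saved under pics/ and viewed, about 8 in all and at most 12, crops included, and the job is handed in when it is done.

```bash
ls; mkdir -p pics
python3 - <<'E'
from bench import robot
import cv2,numpy as np
for c in("side","top"):
    im=robot.grab_frame(c);cv2.imwrite(f"pics/{c}0.png",im[...,::-1])
    p=robot.camera_params(c);print(c,{k:(np.round(v,3).tolist() if k=="extrinsics" else v) for k,v in p.items()})
    for q in("vial_block","block_handle","cooler","lane","lane_used","catch","buffer_bottle","wash_bottle","beaker"):
        print(q,[(np.round(d["box"]).tolist(),round(d["confidence"],2)) for d in robot.spot_in(c,q)][:3])
print(robot.read_state())
E
```

```text
pics
side {'vfov': 45.877775423097816, 'cx': 333.52948140308376, 'cy': 247.80808855324415, 'extrinsics': [[-0.996, 0.047, -0.08, 415.451], [-0.092, -0.609, 0.788, 1389.009], [-0.012, 0.792, 0.611, 1102.024], [0.0, 0.0, 0.0, 1.0]]}
vial_block [([365.0, 311.0, 65.0, 40.0], 0.86)]
block_handle [([362.0, 312.0, 71.0, 43.0], 0.94)]
cooler [([287.0, 239.0, 124.0, 76.0], 0.97)]
lane [([324.0, 259.0, 47.0, 21.0], 0.64)]
lane_used [([327.0, 235.0, 40.0, 29.0], 0.65)]
catch []
buffer_bottle [([255.0, 304.0, 21.0, 33.0], 0.75)]
wash_bottle [([351.0, 168.0, 20.0, 50.0], 0.91), ([364.0, 310.0, 68.0, 43.0], 0.52)]
beaker [([332.0, 384.0, 27.0, 37.0], 0.76)]
top {'vfov': 56.530304523617566, 'cx': 316.67312263247265, 'cy': 239.4247394657476, 'extrinsics': [[-0.007, 0.985, -0.173, 342.194], [-1.0, -0.008, -0.003, 89.512], [-0.004, 0.173, 0.985, 1145.314], [0.0, 0.0, 0.0, 1.0]]}
vial_block [([249.0, 278.0, 57.0, 70.0], 0.84), ([513.0, 242.0, 47.0, 31.0], 0.62)]
block_handle [([250.0, 277.0, 54.0, 73.0], 0.73)]
cooler [([353.0, 178.0, 99.0, 146.0], 0.71)]
lane [([333.0, 227.0, 37.0, 56.0], 0.88)]
lane_
[... 225 characters left out ...]
]
{'t': 1.0, 'joints': array([ 9.17909437e-01,  1.58387011e-01,  1.59700943e+00,  4.24111355e-06,
        1.38618809e+00, -2.10120990e-01]), 'joint_vel': array([-1.01989198e-03, -1.92395350e-03,  1.32901011e-03, -1.33207029e-03,
       -5.30658009e-04,  7.32872787e-05]), 'joint_efforts': array([-2.30926322e-03, -3.96033704e+01, -3.31695950e+01, -5.65368100e-04,
        6.90216384e-04, -4.80296865e-05]), 'position': array([246.37216849, 519.5262817 , 231.30172048]), 'eef_rot': array([-6.89828979e-01, -3.06492054e+00, -1.43263862e-05]), 'contact_force': array([-0.31811104,  0.60672821,  0.24820908]), 'wrist_torque': array([0.02165267, 0.02477481, 0.02064731]), 'grip_width': 1.0012016190029265}
```

Run:
```python
import cv2
a=cv2.imread("pics/top0.png")[90:330,120:440];cv2.imwrite("pics/t0c.png",cv2.resize(a,(800,600),interpolation=cv2.INTER_CUBIC))
a=cv2.imread("pics/side0.png")[190:400,200:480];cv2.imwrite("pics/s0c.png",cv2.resize(a,(800,600),interpolation=cv2.INTER_CUBIC))
```

```text
(no output)
```

View pics/t0c.png

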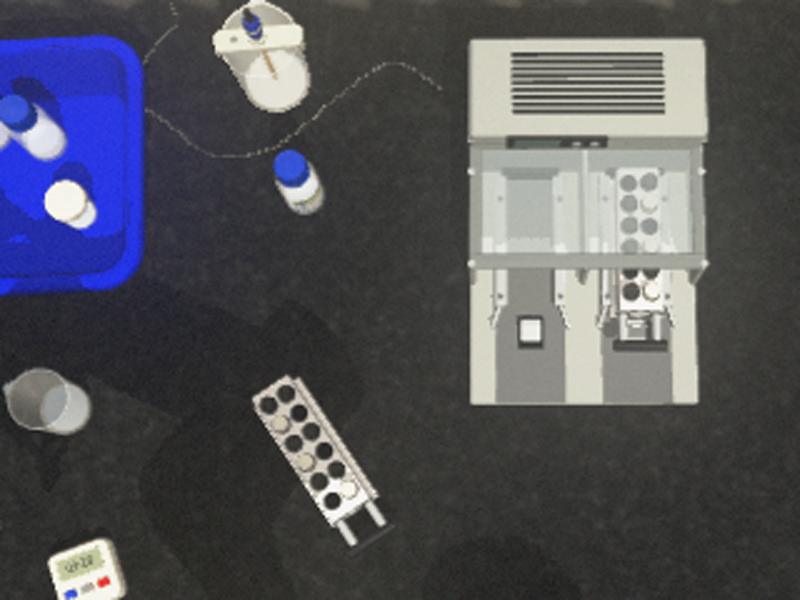

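View pics/s0c.png

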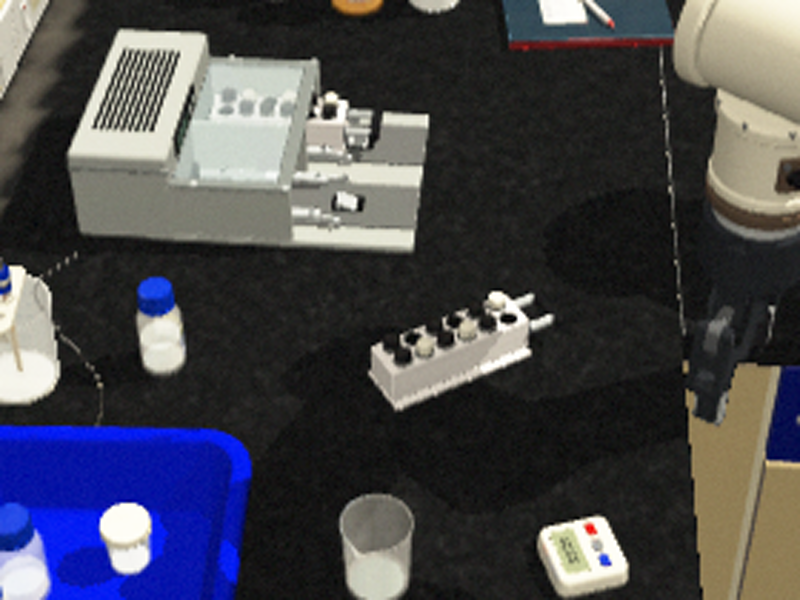

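Top crop (2.5x): block with nose top at (271,387), handle bar at about (372,536). Cooler front corners are at (470,404) and (698,404), and the free lane is on the left with its catch at (530,331). The side crop agrees. Next I zoom in for precise corners.

Run:
```python
import cv2,numpy as np
t=cv2.imread("pics/top0.png");s=cv2.imread("pics/side0.png")
f=lambda a,k:cv2.resize(a,None,fx=k,fy=k,interpolation=cv2.INTER_CUBIC)
g=lambda a:np.clip(((a/255.)**.6)*255,0,255).astype(np.uint8)
A=f(g(t[232:318,210:286]),6.9)[:590,:520]   # block top
cv2.imwrite("pics/bt.png",A)
B=f(g(t[100:258,300:410]),3.7); C=f(g(s[285:340,320:400]),5);print(A.shape,B.shape,C.shape)
H=np.zeros((590,800,3),np.uint8);H[:B.shape[0],:B.shape[1]]=B[:590];H[:C.shape[0],407:800]=C[:,:393]
cv2.imwrite("pics/ct.png",H)
```

```text
(590, 520, 3) (585, 407, 3) (275, 400, 3)
```

View pics/bt.png

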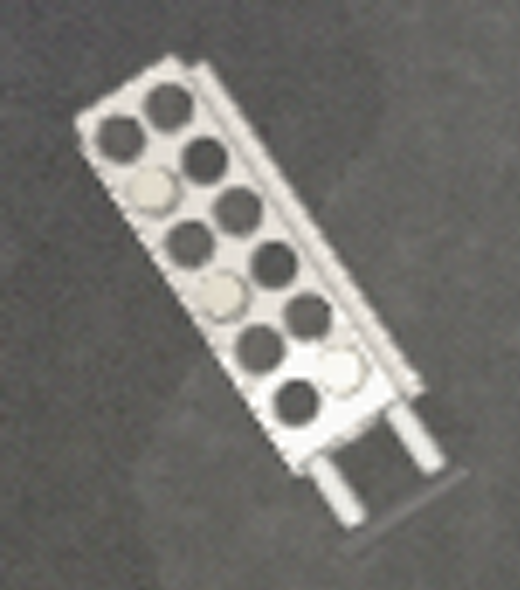

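View pics/ct.png

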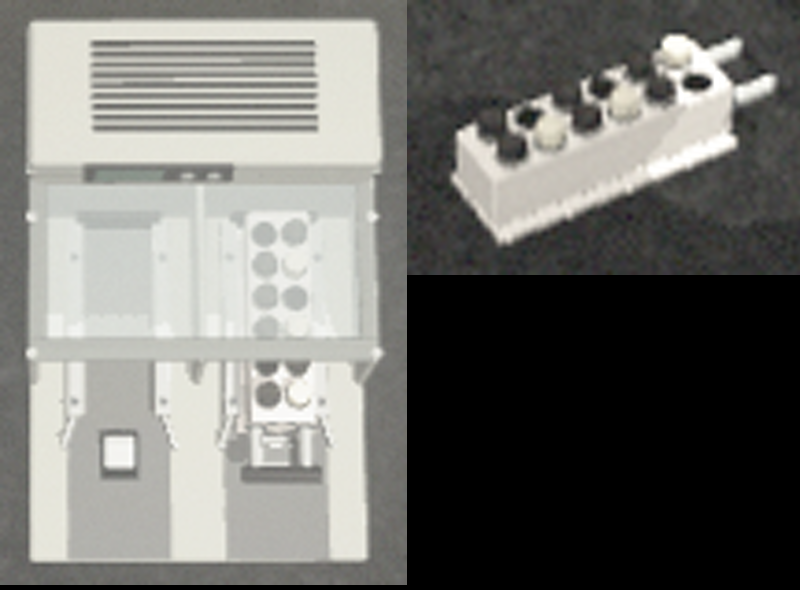

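```bash
cat > h.py <<'E'
import numpy as np
from bench import robot
from scipy.optimize import least_squares
from scipy.spatial.transform import Rotation as R
P={c:robot.camera_params(c) for c in("side","top")}
def proj(c,X):
    p=P[c];E=np.array(p["extrinsics"]);q=(np.atleast_2d(X)-E[:3,3])@E[:3,:3]
    f=240/np.tan(np.radians(p["vfov"]/2))
    return np.c_[p["cx"]-f*q[:,0]/q[:,2],p["cy"]+f*q[:,1]/q[:,2]]
def unz(px,k,ox,oy): px=np.array(px,float);return (px+.5)/k-.5+[ox,oy]
def place(v,X): 
    c,s=np.cos(v[2]),np.sin(v[2]);X=np.array(X,float)
    return np.c_[c*X[:,0]-s*X[:,1]+v[0],s*X[:,0]+c*X[:,1]+v[1],X[:,2]]
def fit(obs,v0,show=True):  # obs: list of (cam, model pts, pixels)
    f=lambda v:np.concatenate([(proj(c,place(v,X))-u).ravel() for c,X,u in obs])
    r=least_squares(f,v0,loss="soft_l1",f_scale=1.)
    if show:
        print(np.round(r.x,3))
        for c,X,u in obs: print(c,np.round(proj(c,place(r.x,X))-u,1).tolist())
    return r.x
E
python3 - <<'E'
from h import *
bt=("top",[(75,22,42),(75,-22,42),(-75,22,42),(-75,-22,42),(75,-28,5),(-75,-28,5),(-108,27,26),(-108,-27,26)],
 unz([(78,118),(172,58),(297,470),(392,405),(207,64),(423,392),(345,548),(467,472)],6.9,210,232))
bs=("side",[(75,22,42),(75,-22,42),(-75,22,42),(75,28,0),(-75,28,0)],
 unz([(90,178),(50,133),(325,90),(96,243),(328,143)],5,320,285))
for o in([bt],[bs],[bt,bs]): fit(o,[330,180,.5])
ct=("top",[(-125,118,12),(-125,-118,12),(230,118,110),(230,-118,110),(0,118,78),(0,-118,78),(-50,55,17)],
 unz([(30,560),(367,560),(30,20),(378,20),(30,352),(378,352),(118,452)],3.7,300,100))
cs=("side",[(230,-118,110),(230,118,110),(-125,118,12),(-125,-118,12)],
 unz([(120,30),(70,160),(416,238),(428,116)],800/280,200,190))
for o in([ct],[cs],[ct,cs]): fit(o,[600,0,0])
E
```

```text
[462.813 274.584 -11.979]
top [[-0.7, 0.6], [0.5, -0.4], [-0.2, -0.3], [1.1, -1.0], [0.0, -0.0], [0.2, 0.5], [-0.7, 0.9], [-0.1, -0.4]]
[466.19  272.305 -74.787]
side [[-0.2, 0.7], [-0.4, -0.4], [0.4, -1.6], [-0.1, 0.3], [0.4, 0.2]]
[463.755 274.272 -62.247]
top [[-0.5, 0.2], [0.7, -0.8], [-0.1, -0.7], [1.2, -1.3], [0.2, -0.4], [0.3, 0.2], [-0.7, 0.6], [-0.1, -0.7]]
side [[0.1, 0.9], [0.2, -0.4], [1.5, -0.6], [0.1, 0.5], [1.4, 1.3]]
[ 6.36232e+02 -1.96800e+00 -1.00000e-02]
top [[-0.5, -0.3], [0.4, -0.0], [-0.5, -1.3], [0.4, -1.2], [-0.8, 1.9], [0.8, 2.1], [0.2, -0.0]]
[ 6.35406e+02 -2.61700e+00  1.50000e-02]
side [[-1.2, 0.2], [-0.5, -1.0], [0.8, 2.4], [0.8, -1.4]]
[ 6.3588e+02 -1.9870e+00 -5.0000e-03]
top [[-0.3, 0.1], [0.7, -0.1], [-0.9, -1.0], [-0.1, -1.3], [-0.8, 2.3], [0.8, 2.0], [0.3, 0.2]]
side [[-0.3, -0.5], [-1.1, -1.9], [-0.3, 3.1], [1.3, -0.8]]
```

```bash
cat >> h.py <<'E'
def delta(pos,ang):
    """tool-frame shift to pos with tool down and tool x at world angle ang: turn needed (tool rv), then shift in turned axes (m), also in present axes"""
    s=robot.read_state();T=R.from_rotvec(s["eef_rot"])
    G=R.from_euler("z",ang)*R.from_euler("x",np.pi)
    d=(np.array(pos)-s["position"])/1e3
    print("t",round(s["t"],2),"pos",np.round(s["position"],1),"turn",np.round((T.inv()*G).as_rotvec(),4),"shift after turn",np.round(G.inv().apply(d),4),"now",np.round(T.inv().apply(d),4),"F",np.round(s["contact_force"],1),"grip",round(s["grip_width"],3))
E
python3 -m crank '{"translation":[[0,0,0],[0,0,0],[0,0,0],[0,0,0],[0,0,0],[0,0,0],[0,0,0],[0,0,0],[0,0,0],[0,0,0]],"angular":[[0,0,-0.1143],[0,0,-0.1143],[0,0,-0.1143],[0,0,-0.1143],[0,0,-0.1143],[0,0,-0.1143],[0,0,-0.1143],[0,0,-0.1143],[0,0,-0.1143],[0,0,0]],"hand":[1,1,1,1,1,1,1,1,1,1]}'
python3 -c "
from h import *
delta((463.8,274.3,110),.586+np.pi)"
```

```text
t: 1.83
position: [246.4, 519.5, 231.3]
eef_rot: [0.911, -3.006, 0.0]
contact_force: [-0.2, -0.1, 0.3]
grip_width: 1.003
t 1.83 pos [246.4 519.5 231.3] turn [ 0.     -0.      0.0027] shift after turn [-0.0455 -0.3245  0.1213] now [-0.0447 -0.3247  0.1213] F [-0.2 -0.1  0.3] grip 1.003
```

```bash
python3 -m crank '{"translation":[[-0.0045,-0.0325,0.0121],[-0.0045,-0.0325,0.0121],[-0.0045,-0.0325,0.0121],[-0.0045,-0.0325,0.0121],[-0.0045,-0.0325,0.0121],[-0.0045,-0.0325,0.0121],[-0.0045,-0.0325,0.0121],[-0.0045,-0.0325,0.0121],[-0.0045,-0.0325,0.0121],[-0.0045,-0.0325,0.0121],[0,0,0],[0,0,0]],"angular":[[0,0,0],[0,0,0],[0,0,0],[0,0,0],[0,0,0],[0,0,0],[0,0,0],[0,0,0],[0,0,0],[0,0,0],[0,0,0],[0,0,0]],"hand":[1,1,1,1,1,1,1,1,1,1,1,1]}'
python3 - <<'E'
from h import *
import cv2
delta((463.8,274.3,10),.586+np.pi)
a=robot.grab_frame("side")[...,::-1]; b=robot.grab_frame("top")[...,::-1]
H=np.hstack([cv2.resize(a[230:350,310:430],(400,400),interpolation=2),cv2.resize(b[215:335,190:310],(400,400),interpolation=2)])
cv2.imwrite("pics/pre.png",H)
E
```

```text
t: 2.83
position: [463.9, 272.4, 109.6]
eef_rot: [0.898, -3.009, -0.0]
contact_force: [0.4, 0.1, -0.4]
grip_width: 0.999
t 2.83 pos [463.9 272.4 109.6] turn [ 0.0006 -0.0015 -0.0059] shift after turn [-0.001   0.0017  0.0996] now [-0.0011  0.0016  0.0996] F [ 0.4  0.1 -0.4] grip 0.999
```

View pics/pre.png

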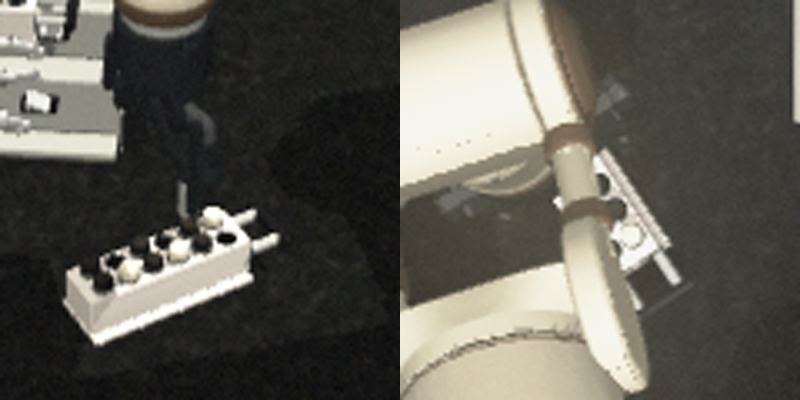

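The gripper straddles the block in the side view, with a finger at (183,200) in the left panel. Descending and gripping.

```bash
python3 -m crank '{"translation":[[-0.001,0.0016,0.02],[0,0,0.02],[0,0,0.02],[0,0,0.02],[0,0,0.01],[0,0,0.01],[0,0,0],[0,0,0],[0,0,0],[0,0,0],[0,0,0],[0,0,0]],"angular":[[0,0,-0.006],[0,0,0],[0,0,0],[0,0,0],[0,0,0],[0,0,0],[0,0,0],[0,0,0],[0,0,0],[0,0,0],[0,0,0],[0,0,0]],"hand":[1,1,1,1,1,1,1,1,-1,-1,-1,-1]}'
python3 -m crank '{"translation":[[0,0,0],[0,0,0],[0,0,0],[0,0,0],[0,0,0],[0,0,0]],"angular":[[0,0,0],[0,0,0],[0,0,0],[0,0,0],[0,0,0],[0,0,0]],"hand":[-1,-1,-1,-1,-1,-1]}'
python3 -c "
from h import *
delta((463.8,274.3,90),.586+np.pi)"
```

```text
t: 3.93
position: [464.8, 275.5, 11.6]
eef_rot: [-0.916, 3.003, -0.001]
contact_force: [1.9, 0.3, -1.0]
grip_width: 0.501
t: 4.43
position: [464.8, 275.5, 11.5]
eef_rot: [-0.916, 3.003, -0.001]
contact_force: [-0.2, -1.9, 6.9]
grip_width: 0.505
t 4.43 pos [464.8 275.5  11.5] turn [-0.0012  0.002   0.006 ] shift after turn [ 0.0015 -0.0005 -0.0785] now [ 0.0013 -0.0006 -0.0785] F [-0.2 -1.9  6.9] grip 0.505
```

```bash
python3 -m crank '{"translation":[[0,0,-0.01],[0,0,-0.02],[0,0,-0.025],[0,0,-0.025],[0,0,-0.01],[0,0,0],[0,0,0],[0,0,0],[0,0,0],[0,0,0],[0,0,0],[0,0,0]],"angular":[[0,0,0],[0,0,0],[0,0,0],[0,0,0],[0,0,0.09],[0,0,0.1],[0,0,0.1],[0,0,0.1],[0,0,0.1],[0,0,0.1],[0,0,0],[0,0,0]],"hand":[-1,-1,-1,-1,-1,-1,-1,-1,-1,-1,-1,-1]}'
python3 -c "
from h import *
delta((520,53,80),np.pi-.005)"
```

```text
t: 5.43
position: [462.2, 275.2, 99.3]
eef_rot: [0.007, -3.139, 0.001]
contact_force: [-0.4, 0.4, -6.6]
grip_width: 0.507
t 5.43 pos [462.2 275.2  99.3] turn [-0.0007 -0.0027  0.0096] shift after turn [-0.0589 -0.2219  0.0193] now [-0.0568 -0.2224  0.0193] F [-0.4  0.4 -6.6] grip 0.507
```

```bash
python3 -m crank '{"translation":[[-0.004,-0.02,0],[-0.006,-0.025,0],[-0.006,-0.025,0],[-0.006,-0.025,0],[-0.006,-0.025,0],[-0.006,-0.025,0],[-0.006,-0.025,0],[-0.006,-0.025,0],[-0.006,-0.018,0],[-0.005,-0.009,0],[0,0,0],[0,0,0]],"angular":[[0,0,0.0096],[0,0,0],[0,0,0],[0,0,0],[0,0,0],[0,0,0],[0,0,0],[0,0,0],[0,0,0],[0,0,0],[0,0,0],[0,0,0]],"hand":[-1,-1,-1,-1,-1,-1,-1,-1,-1,-1,-1,-1]}'
python3 - <<'E'
from h import *
import cv2
delta((528,53,40),np.pi-.005)
a=robot.grab_frame("side")[...,::-1]; b=robot.grab_frame("top")[...,::-1]
cv2.imwrite("pics/s2.png",a);cv2.imwrite("pics/t2.png",b)
H=np.hstack([cv2.resize(a[190:310,260:380],(400,400),interpolation=2),cv2.resize(b[150:270,280:400],(400,400),interpolation=2)])
cv2.imwrite("pics/h2.png",H)
E
```

```text
t: 6.43
position: [518.7, 53.3, 100.0]
eef_rot: [-0.012, -3.141, -0.001]
contact_force: [0.1, 0.8, -6.6]
grip_width: 0.506
t 6.43 pos [518.7  53.3 100. ] turn [ 0.0008 -0.001  -0.0024] shift after turn [-0.0093 -0.0003  0.06  ] now [-0.0093 -0.0003  0.06  ] F [ 0.1  0.8 -6.6] grip 0.506
```

View pics/h2.png

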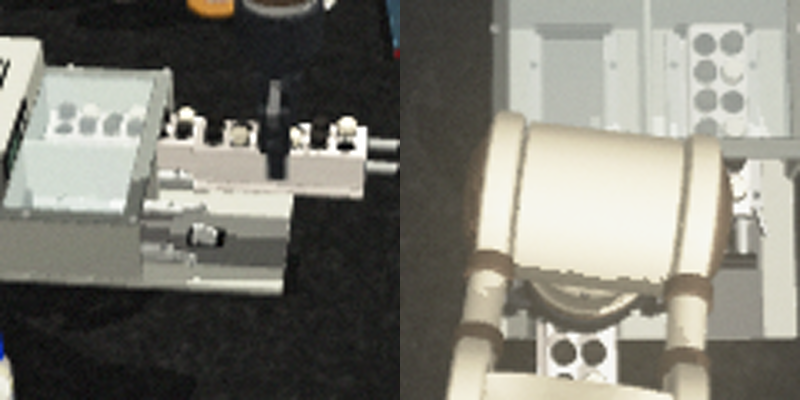

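The block hangs level, its handle back and its nose over the lane mouth. Left panel: tail foot (365,197), catch (207,235). Right panel: block top edges at columns 548 and 613 at row 330. Checking these against the prediction.

Run:
```python
from h import *
v=[518.7,53.3,-.007]
X=place(v,[(-75,28,0),(75,28,0),(-50,22,42),(-50,-22,42)]);X[:,2]+=88.5
print("pred side tail/nose foot",proj("side",X[:2]),"seen",260+365/3.333,190+197/3.333,"nose",260+195/3.33,190+185/3.33)
print("pred top",proj("top",X[2:]),"seen cols",280+148/3.333,280+213/3.333)
c=place([636,-2,-.005],[(-50,55,17),(-125,55,12)]);print(proj("side",c),"catch seen",260+207/3.333,190+235/3.333);print(proj("top",c))
```

```text
pred side tail/nose foot [[369.05002834 249.48599824]
 [317.90597077 246.8711122 ]] seen 369.5109510951095 249.10591059105911 nose 318.55855855855856 245.55555555555554
pred top [[324.19557544 261.72175783]
 [343.42998392 261.71359598]] seen cols 324.4044404440444 343.9063906390639
[[322.0845419  260.09332873]
 [346.6159672  262.64193058]] catch seen 322.10621062106213 260.50705070507047
[[331.87182503 221.96260207]
 [332.04281619 250.96446772]]
```

```bash
python3 -m crank '{"translation":[[-0.005,0,0.01],[-0.005,0,0.015],[0,0,0.015],[0,0,0.015],[0,0,0.01],[0,0,0.005],[0,0,0.002],[0,0,0],[0,0,0]],"angular":[[0,0,0],[0,0,0],[0,0,0],[0,0,0],[0,0,0],[0,0,0],[0,0,0],[0,0,0],[0,0,0]],"hand":[-1,-1,-1,-1,-1,-1,-1,-1,-1]}'
python3 -m crank '{"translation":[[0,0,0.0015],[0,0,0.0015],[0,0,0],[0,0,0]],"angular":[[0,0,0],[0,0,0],[0,0,0],[0,0,0]],"hand":[-1,-1,-1,-1]}'
```

```text
t: 7.28
position: [529.8, 53.2, 29.3]
eef_rot: [0.011, 3.14, -0.0]
contact_force: [-0.6, 0.9, -4.9]
grip_width: 0.51
t: 7.62
position: [530.1, 53.0, 26.1]
eef_rot: [0.012, 3.139, -0.0]
contact_force: [0.2, 0.1, -4.4]
grip_width: 0.499
```

```bash
python3 -m crank '{"translation":[[0,0,0.0015],[0,0,0],[0,0,0]],"angular":[[0,0,0],[0,0,0],[0,0,0]],"hand":[-1,-1,-1]}'
python3 -m crank '{"translation":[[0,0,0.0012],[0,0,0],[0,0,0]],"angular":[[0,0,0],[0,0,0],[0,0,0]],"hand":[-1,-1,-1]}'
```

```text
t: 7.87
position: [529.9, 52.9, 24.2]
eef_rot: [0.012, 3.14, -0.0]
contact_force: [1.6, 0.7, -3.1]
grip_width: 0.503
t: 8.12
position: [530.0, 52.9, 23.6]
eef_rot: [0.012, 3.14, -0.0]
contact_force: [0.8, 1.4, 4.9]
grip_width: 0.507
```

```bash
python3 -m crank '{"translation":[[-0.003,0,0],[-0.003,0,0],[-0.003,0,0],[-0.003,0,0],[0,0,0],[0,0,0]],"angular":[[0,0,0],[0,0,0],[0,0,0],[0,0,0],[0,0,0],[0,0,0]],"hand":[-1,-1,-1,-1,-1,-1]}'
python3 -m crank '{"translation":[[-0.003,0,0],[-0.003,0,0],[-0.003,0,0],[-0.003,0,0],[0,0,0],[0,0,0]],"angular":[[0,0,0],[0,0,0],[0,0,0],[0,0,0],[0,0,0],[0,0,0]],"hand":[-1,-1,-1,-1,-1,-1]}'
```

```text
t: 8.62
position: [538.8, 53.0, 23.5]
eef_rot: [-0.011, -3.135, 0.001]
contact_force: [-12.6, 0.9, 17.8]
grip_width: 0.506
t: 9.12
position: [550.9, 52.9, 23.5]
eef_rot: [-0.011, -3.136, 0.001]
contact_force: [-13.0, 0.6, 17.2]
grip_width: 0.502
```

Run:
```python
from h import *
import cv2
delta((550,53,23),np.pi-.005)
a=robot.grab_frame("side")[...,::-1]; b=robot.grab_frame("top")[...,::-1]
H=np.hstack([cv2.resize(a[210:290,280:380],(500,400),interpolation=2),cv2.resize(b[190:270,290:350],(300,400),interpolation=2)])
cv2.imwrite("pics/h3.png",H)
```

```text
t 9.12 pos [550.9  52.9  23.5] turn [-0.0004 -0.006  -0.0021] shift after turn [0.0009 0.0001 0.0005] now [0.0009 0.0001 0.0006] F [-13.    0.6  17.2] grip 0.502
```

View pics/h3.png

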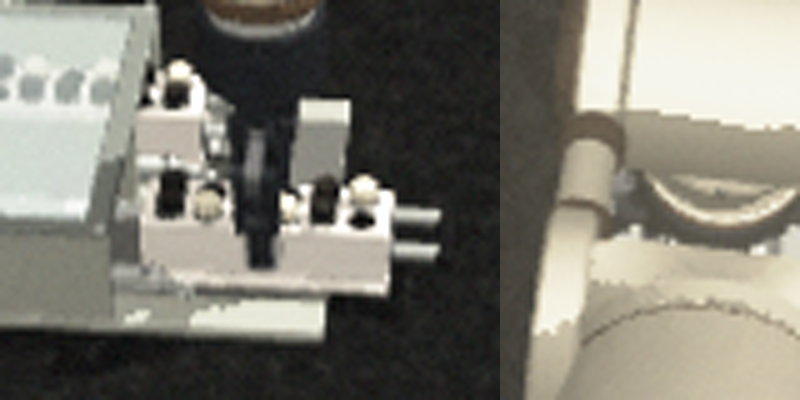

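The block is in the mouth: nose at about (145,200..270) in the left panel and the flange between the rails, with at most about 1° nose-up. Relieving the load and letting go.

```bash
python3 -m crank '{"translation":[[0.001,0,0],[0.001,0,-0.0005],[0,0,0],[0,0,0],[0,0,0],[0,0,0],[0,0,0],[0,0,0]],"angular":[[0,0,0],[0,0,0],[0,0,0],[0,0,0],[0,0,0],[0,0,0],[0,0,0],[0,0,0]],"hand":[-1,-1,-1,1,1,1,1,1]}'
python3 -m crank '{"translation":[[0,0,-0.01],[0,0,-0.025],[0,0,-0.03],[0,0,-0.03],[0,0,0],[0,0,0]],"angular":[[0,0,0],[0,0,0],[0,0,0],[0,0,0],[0,0,0],[0,0,0]],"hand":[1,1,1,1,1,1]}'
python3 -c "
from h import *
delta((410,53,118),np.pi-.005)"
```

```text
t: 9.88
position: [550.8, 52.8, 22.8]
eef_rot: [-0.012, -3.141, 0.0]
contact_force: [0.0, -0.8, 0.5]
grip_width: 1.002
t: 10.38
position: [552.9, 52.6, 121.1]
eef_rot: [0.012, 3.136, -0.001]
contact_force: [-0.1, -0.4, -1.2]
grip_width: 1.001
t 10.38 pos [552.9  52.6 121.1] turn [-0.0007  0.0056 -0.0026] shift after turn [ 0.1429 -0.0003  0.0031] now [ 0.143  -0.0007  0.0023] F [-0.1 -0.4 -1.2] grip 1.001
```

```bash
python3 -m crank '{"translation":[[0.015,0,0],[0.025,0,0],[0.025,0,0],[0.025,0,0],[0.025,0,0],[0.018,0,0],[0.01,0,0],[0,0,0],[0,0,0]],"angular":[[0,0.0056,0],[0,0,0],[0,0,0],[0,0,0],[0,0,0],[0,0,0],[0,0,0],[0,0,0],[0,0,0]],"hand":[-1,-1,-1,-1,-1,-1,-1,-1,-1]}'
python3 - <<'E'
from h import *
import cv2
delta((410,53,27),np.pi-.005)
a=robot.grab_frame("side")[...,::-1]; b=robot.grab_frame("top")[...,::-1]
H=np.hstack([cv2.resize(a[210:290,290:390],(500,400),interpolation=2),cv2.resize(b[190:290,295:370],(300,400),interpolation=2)])
cv2.imwrite("pics/h4.png",H)
E
```

```text
t: 11.13
position: [407.5, 54.0, 118.2]
eef_rot: [-0.012, -3.135, -0.0]
contact_force: [0.2, 0.4, -0.1]
grip_width: 0.001
t 11.13 pos [407.5  54.  118.2] turn [ 0.0002 -0.0066 -0.0029] shift after turn [-0.0025 -0.001   0.0912] now [-0.0031 -0.001   0.0911] F [ 0.2  0.4 -0.1] grip 0.001
```

View pics/h4.png

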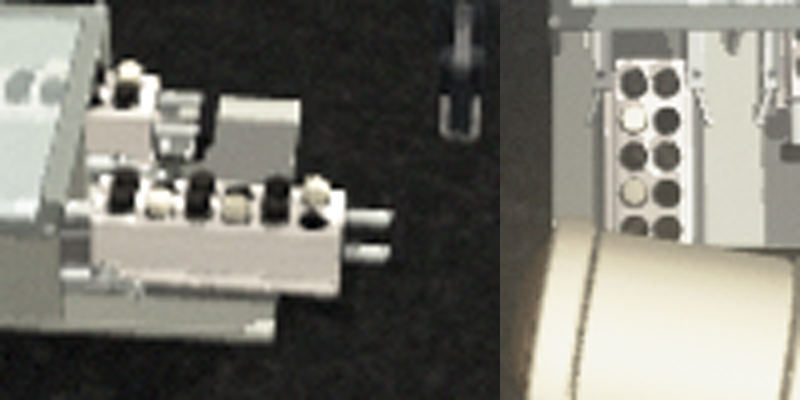

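The block rests upright in the mouth, free of the gripper, with its nose between the rails; in the right panel the nose is at (650,62). Lowering the shut fingers behind the bar.

```bash
python3 -m crank '{"translation":[[-0.001,-0.001,0.02],[0,0,0.025],[0,0,0.025],[0,0,0.015],[0,0,0.006],[0,0,0],[0,0,0]],"angular":[[0,-0.0066,0],[0,0,0],[0,0,0],[0,0,0],[0,0,0],[0,0,0],[0,0,0]],"hand":[-1,-1,-1,-1,-1,-1,-1]}'
python3 -m crank '{"translation":[[-0.005,0,0],[-0.005,0,0],[-0.005,0,0],[-0.005,0,0],[-0.005,0,0],[-0.005,0,0],[-0.005,0,0],[-0.005,0,0],[0,0,0]],"angular":[[0,0,0],[0,0,0],[0,0,0],[0,0,0],[0,0,0],[0,0,0],[0,0,0],[0,0,0],[0,0,0]],"hand":[-1,-1,-1,-1,-1,-1,-1,-1,-1]}'
python3 -c "
from h import *
delta((550,53,27),np.pi-.005)"
```

```text
t: 11.82
position: [409.7, 52.9, 28.2]
eef_rot: [0.012, 3.14, -0.0]
contact_force: [0.7, -0.0, 0.4]
grip_width: -0.001
t: 12.57
position: [447.1, 53.0, 27.0]
eef_rot: [-0.011, -3.138, -0.001]
contact_force: [-2.9, 0.5, -0.9]
grip_width: -0.005
t 12.57 pos [447.1  53.   27. ] turn [ 0.0004 -0.0039 -0.0022] shift after turn [-0.1029  0.0005 -0.    ] now [-0.1029  0.0007 -0.0004] F [-2.9  0.5 -0.9] grip -0.005
```

```bash
python3 -m crank '{"translation":[[-0.006,0,0],[-0.006,0,0],[-0.006,0,0],[-0.006,0,0],[-0.006,0,0],[-0.006,0,0],[0,0,0]],"angular":[[0,0,0],[0,0,0],[0,0,0],[0,0,0],[0,0,0],[0,0,0],[0,0,0]],"hand":[-1,-1,-1,-1,-1,-1,-1]}'
python3 -m crank '{"translation":[[-0.006,0,0],[-0.006,0,0],[-0.006,0,0],[-0.006,0,0],[-0.006,0,0],[-0.006,0,0],[0,0,0]],"angular":[[0,0,0],[0,0,0],[0,0,0],[0,0,0],[0,0,0],[0,0,0],[0,0,0]],"hand":[-1,-1,-1,-1,-1,-1,-1]}'
```

```text
t: 13.15
position: [487.0, 52.1, 28.4]
eef_rot: [0.012, 3.138, -0.0]
contact_force: [-0.8, -0.7, -1.0]
grip_width: 0.002
t: 13.73
position: [522.9, 51.9, 28.5]
eef_rot: [0.012, 3.138, -0.0]
contact_force: [-1.3, -0.1, 0.0]
grip_width: -0.003
```

```bash
python3 -m crank '{"translation":[[-0.005,0,0],[-0.005,0,0],[-0.004,0,0],[-0.003,0,0],[0,0,0]],"angular":[[0,0,0],[0,0,0],[0,0,0],[0,0,0],[0,0,0]],"hand":[-1,-1,-1,-1,-1]}'
python3 -m crank '{"translation":[[-0.002,0,0],[-0.002,0,0],[-0.002,0,0],[0,0,0]],"angular":[[0,0,0],[0,0,0],[0,0,0],[0,0,0]],"hand":[-1,-1,-1,-1]}'
```

```text
t: 14.15
position: [538.7, 51.9, 28.1]
eef_rot: [0.012, 3.14, -0.0]
contact_force: [-3.4, 0.8, 0.2]
grip_width: -0.001
t: 14.48
position: [544.1, 51.9, 28.0]
eef_rot: [0.012, 3.141, 0.0]
contact_force: [-4.4, -0.2, 0.5]
grip_width: -0.002
```

```bash
python3 -m crank '{"translation":[[-0.002,0,0],[-0.002,0,0],[0,0,0],[0,0,0]],"angular":[[0,0,0],[0,0,0],[0,0,0],[0,0,0]],"hand":[-1,-1,-1,-1]}'
python3 -m crank '{"translation":[[-0.002,0,0],[0,0,0],[0,0,0]],"angular":[[0,0,0],[0,0,0],[0,0,0]],"hand":[-1,-1,-1]}'
```

```text
t: 14.82
position: [548.1, 51.9, 28.0]
eef_rot: [0.012, 3.14, -0.0]
contact_force: [-4.0, -0.6, 1.2]
grip_width: 0.0
t: 15.07
position: [550.1, 51.9, 27.9]
eef_rot: [0.012, 3.14, -0.0]
contact_force: [-2.4, -0.5, -1.5]
grip_width: -0.003
```

```bash
python3 -m crank '{"translation":[[-0.0015,0,0],[-0.0015,0,0],[0,0,0],[0,0,0]],"angular":[[0,0,0],[0,0,0],[0,0,0],[0,0,0]],"hand":[-1,-1,-1,-1]}'
python3 -m crank '{"translation":[[-0.0015,0,0],[-0.001,0,0],[0,0,0],[0,0,0]],"angular":[[0,0,0],[0,0,0],[0,0,0],[0,0,0]],"hand":[-1,-1,-1,-1]}'
```

```text
t: 15.4
position: [551.8, 51.9, 27.8]
eef_rot: [-0.012, -3.14, -0.0]
contact_force: [-8.0, -0.7, 3.9]
grip_width: -0.002
t: 15.73
position: [551.9, 51.9, 27.7]
eef_rot: [-0.011, -3.134, 0.0]
contact_force: [-17.6, -2.0, 11.6]
grip_width: -0.003
```

That is the end stop, at the predicted x. One more firm nudge, then I back off and look.

```bash
python3 -m crank '{"translation":[[-0.0015,0,0],[0,0,0],[0,0,0]],"angular":[[0,0,0],[0,0,0],[0,0,0]],"hand":[-1,-1,-1]}'
python3 -m crank '{"translation":[[0.005,0,0],[0.01,0,0],[0.02,0,0],[0.02,0,-0.02],[0.02,0,-0.03],[0.025,0,-0.03],[0.025,0,-0.03],[0.02,0,-0.03],[0.01,0,-0.01],[0,0,0],[0,0,0]],"angular":[[0,0,0],[0,0,0],[0,0,0],[0,0,0],[0,0,0],[0,0,0],[0,0,0],[0,0,0],[0,0,0],[0,0,0],[0,0,0]],"hand":[-1,-1,-1,-1,-1,-1,-1,-1,-1,-1,-1]}'
python3 - <<'E'
from h import *
import cv2
a=robot.grab_frame("side")[...,::-1]; b=robot.grab_frame("top")[...,::-1]
H=np.hstack([cv2.resize(a[210:290,260:360],(500,400),interpolation=2),cv2.resize(b[160:260,305:380],(300,400),interpolation=2)])
cv2.imwrite("pics/h5.png",H);cv2.imwrite("pics/t5.png",b);cv2.imwrite("pics/s5.png",a)
v=[676,53,-.005]
X=place(v,[(-75,22,42),(-75,-22,42),(-108,27,26),(-108,-27,26)]);X[:,2]+=12
for c,o,k in(("side",(260,210),5),("top",(305,160),4)):
    print(c,"home pred in crop",np.round((proj(c,X)-o)*k).tolist())
    C=place([636,-2,-.005],[(-62,55,12),(-38,55,19)]);print("catch",np.round((proj(c,C)-o)*k).tolist())
for q in("catch","buffer_bottle","wash_bottle","beaker"):
    for c in("side","top"):
        print(c,q,[(np.round(d["box"]).tolist(),round(d["confidence"],2)) for d in robot.spot_in(c,q)][:2])
E
```

```text
t: 15.98
position: [552.0, 52.0, 27.6]
eef_rot: [-0.01, -3.13, 0.0]
contact_force: [-22.5, -1.2, 16.9]
grip_width: 0.001
t: 16.9
position: [403.4, 52.8, 178.9]
eef_rot: [0.012, 3.135, -0.001]
contact_force: [-0.2, -0.5, -0.2]
grip_width: 0.001
side home pred in crop [[280.0, 224.0], [289.0, 179.0], [335.0, 253.0], [344.0, 198.0]]
catch [[330.0, 258.0], [291.0, 247.0]]
top home pred in crop [[74.0, 212.0], [144.0, 212.0], [66.0, 269.0], [151.0, 269.0]]
catch [[107.0, 268.0], [107.0, 229.0]]
side catch [([325.0, 260.0, 45.0, 17.0], 0.52)]
top catch [([140.0, 251.0, 38.0, 28.0], 0.25)]
side buffer_bottle [([257.0, 305.0, 16.0, 31.0], 0.8)]
top buffer_bottle [([240.0, 165.0, 21.0, 27.0], 0.71)]
side wash_bottle [([351.0, 173.0, 19.0, 42.0], 0.7)]
top wash_bottle [([514.0, 244.0, 44.0, 34.0], 0.72)]
side beaker [([334.0, 385.0, 28.0, 40.0], 0.64)]
top beaker [([141.0, 251.0, 37.0, 27.0], 0.73)]
```

View pics/h5.png

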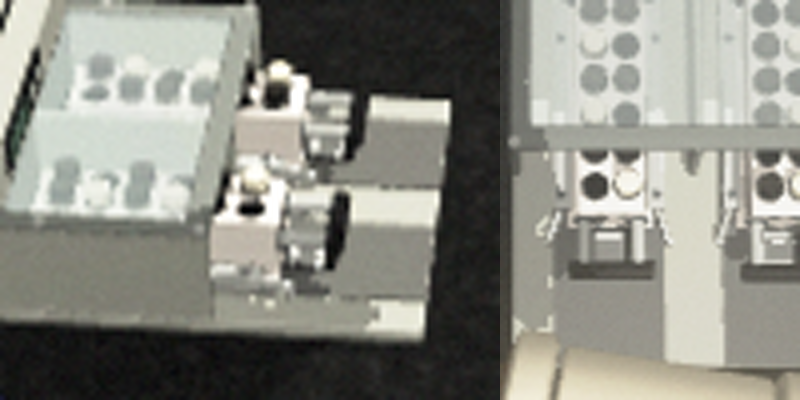

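Both bars sit at the same row (about 270), matching the locked neighbour, and the bystanders have not moved. One zoom to compare the catches.

Run:
```python
import cv2,numpy as np
b=cv2.imread("pics/t5.png")[205:235,310:390];a=cv2.imread("pics/s5.png")[222:274,298:338]
b=cv2.resize(b,(800,300),interpolation=2);a=cv2.resize(a,(230,300),interpolation=2)
H=np.zeros((600,800,3),np.uint8);H[:300]=b;H[300:,:230]=a
o=cv2.imread("pics/top0.png")[205:235,310:390];H[300:,240:]=cv2.resize(o,(560,300),interpolation=2)
cv2.imwrite("pics/z.png",(np.clip((H/255.)**.7,0,1)*255).astype(np.uint8))
```

```text
(no output)
```

View pics/z.png

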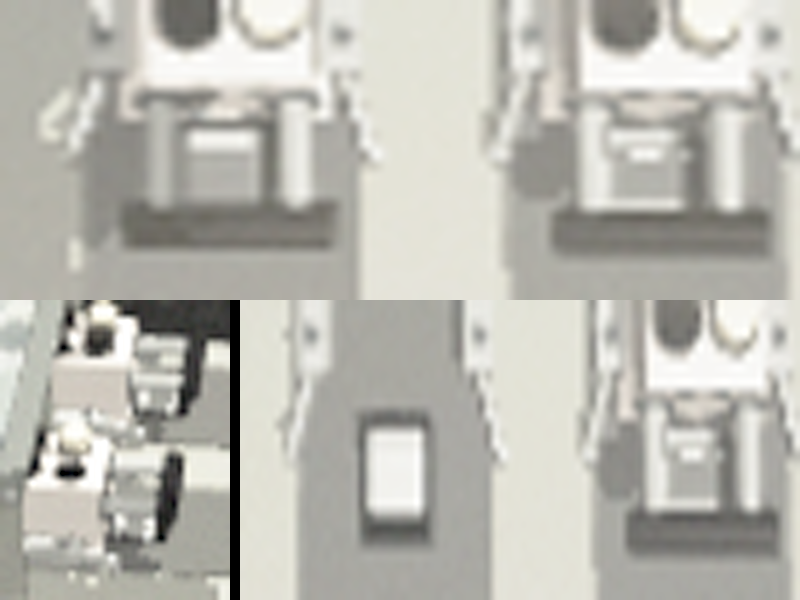

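The catch wedge shows clear behind our block's rear face, as in the neighbour lane, and our bar at (230,225) sits level with or slightly deeper than the neighbour's at (660,230). Handing in.

```bash
python3 -c "
from bench import robot
s=robot.read_state();print(s['t'],s['contact_force']);print(robot.sign_off())"
```

```text
17.4 [-0.12286668  0.31765571  0.2319728 ]
the job is handed in; nothing more can be done
None
```

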